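Push the jammed filter cartridge out of its sleeve

TASK

A filter cartridge is jammed inside the metal sleeve of the stand. Take the wooden dowel from its rest, lay it on the stand's entry rods with its front end just inside the sleeve and let go of it; then take it again near its back end and push the cartridge right out of the far end of the sleeve onto the run-out rods. Leave the dowel lying in the stand, lay the cartridge gently on its side in the steel tray, and do not disturb the other things on the bench.

Things in the scene. Friction and masses are not known exactly. Their poses are not given: they have to be found in the camera images.
- stand: Grey extraction stand fixed to the bench, base 330x64x12 mm, entry at the robot's left, exit at its right. Its +x is the pushing direction (roughly world -y), z up; origin on the bench under the sleeve's middle. It carries a metal sleeve: 110 mm long, 46 mm outer, 34 mm bore, axis along x 70 mm above the bench. Nothing is higher than 116 mm.
- sleeve_in (a point): Centre of the sleeve's entry mouth, on the bore axis 70 mm above the bench, axes as the stand's. In front of it, from x = -113 to -1 mm, two entry rods (15 mm wide over all) carry the dowel exactly in line with the bore. Fingers can straddle dowel and rods: down to 50 mm below the axis nothing there is wider than the rods.
- sleeve_out (a point): Centre of the exit mouth, 110 mm further along +x on the bore axis, axes as the stand's. From inside the sleeve to x = 92 mm two run-out rods (21 mm wide over all) carry the cartridge in line with the bore; a plate 26 mm wide, 70 mm high closes them at x = 92 mm. Fingers can straddle cartridge and rods: down to 50 mm below the axis nothing between sleeve and plate is wider than the rods.
- plunger (a joint): Height of the spring plunger on top of the sleeve, m: about 0 while it presses on the cartridge, -0.0015 when the cartridge has passed. It only clamps the cartridge, so that moving this takes about 8 N (4 to 14 N); it does not reach the dowel and need not be handled.
- dowel: Plain round wooden dowel, 20 mm diameter, 200 mm long, 0.1 to 0.15 kg, both ends alike with a small chamfer. Origin in its middle, its x axis along its length; in the rest the +x end is the free one, and it points roughly along world -y. It starts level in the rest, axis 45 mm above the bench.
- dowel_rest: Wooden rest fixed to the bench, base 190x44x10 mm; x along the dowel, origin on the bench under the dowel's middle. A slotted block (48 mm wide, 63 mm high, x = -108 to -18 mm) hides the dowel's back, so that it can be gripped only at x > -18 mm; a forked post (x = 67 to 77 mm, 32 mm wide, 43 mm high) carries its front. The dowel lifts straight up out of it.
- cartridge: White plastic cartridge with two grey bands, cylinder of 29 mm diameter and 60 mm length, about 0.07 kg. Origin in its middle, x along its axis. It starts inside the sleeve, coaxial with it, wholly hidden (its middle 5 to 17 mm beyond the middle of the sleeve).
- tray: Open steel tray, 120 (x) x 160 (y) x 28 mm outside, walls and floor 4 mm thick, 0.7 kg, stands loose on the bench; origin in the centre of its underside, z up
- beaker: Bystander: clear beaker, 60 mm diameter, 79 mm high, origin at its underside
- flask: Bystander: conical flask with stopper, 64 mm diameter, 100 mm high, origin at its underside
- big_tube: Bystander: capped centrifuge tube lying on the bench behind the stand, 34 mm thick, 112 mm long, origin under its middle
- petri: Bystander: petri dish, 62 mm diameter, 14 mm high, origin at its underside
- square_bottle: Bystander: square reagent bottle, 47 x 47 x 105 mm, origin at its underside
Mind the look-alikes: they are no part of the job. What is meant by the tray is not red, and is the larger of those in its own colour.

How it is judged (in metres and radians):
On the way, in this order (a step that is already met when the one before it is completed fails the run):
1. the dowel lies let go on the entry rods, in line with the sleeve, its front end inside the sleeve (x of dowel in the frame of sleeve_in between -0.098 and -0.015 m and y of dowel in the frame of sleeve_in between -0.006 and 0.006 m and z of dowel in the frame of sleeve_in between -0.007 and 0.006 m and angle between the x axis of dowel and the x axis of sleeve_in, either way round below 0.1 rad and contact force between the fingers and dowel below 0.2 N), for 0.2 s.
2. the cartridge has been pushed by the dowel wholly out of the sleeve and lies on the run-out rods, the dowel still reaching through the sleeve (x of cartridge in the frame of sleeve_out between 0.0295 and 0.08 m and z of cartridge in the frame of sleeve_out between -0.008 and 0.008 m and y of cartridge in the frame of sleeve_out between -0.008 and 0.008 m and x of dowel in the frame of sleeve_in above 0 m), for 0.1 s.
At the end, for the whole second after the job is handed in: The cartridge lies on its side on the floor of the level steel tray, at rest; the dowel lies at rest in the stand, on the entry rods or through the sleeve, along its axis (within about 11 degrees and 12 mm sideways) (x of cartridge in the frame of tray between -0.045 and 0.045 m and y of cartridge in the frame of tray between -0.065 and 0.065 m and z of cartridge in the frame of tray between 0.01 and 0.025 m and angle between tray's own z axis and vertical below 0.1 rad and linear speed of each of cartridge, dowel below 0.02 m/s and x of dowel in the frame of sleeve_in between -0.115 and 0.06 m and y of dowel in the frame of sleeve_in between -0.012 and 0.012 m and z of dowel in the frame of sleeve_in between -0.015 and 0.012 m and angle between the x axis of dowel and the x axis of sleeve_in, either way round below 0.2 rad); the robot touches nothing.
It fails at once if another thing on the bench is shifted by more than 40 mm (distance of any of beaker, flask, big_tube, petri, square_bottle from where it was at the start of the episode above 0.04 m).
It fails at once if the cartridge is dropped or thrown (free of the fingers and faster than 0.7 m/s) (contact force between the fingers and cartridge below 0.05 N and linear speed of cartridge above 0.7 m/s).
It also fails if it takes over 66 s, if anything falls off the work surface, if the arm or the gripper's body presses on something with over 40 N, if the wrist force passes 120 N, or if a joint passes its speed limit or range.

ROBOT

A 6-joint arm with a two-finger parallel gripper is mounted at the origin on the work surface; the furniture and walls round the work are solid. World frame = base frame: x ahead of the robot, y to its left, z up, the work surface at z = 0. Lengths are in mm, angles in rad, forces in N, time in s.
With the tool pointing down it reaches from about 350 to 975 mm from the base axis. Payload 7.1 kg.
Tool frame: the origin (TCP) lies at the very end of the fingers, on their centre line; the grasp point (between the pads) lies 19 mm behind it; z points along the fingers, y is the line along which they close (so a half turn about z gives the same grasp; the last joint's range is limited). The gripper opens to 88 mm and grips with 3 to 60 N. Pads are 20 mm wide; open, the fingers measure 115 mm over their backs; the gripper's body (75 mm by 178 mm) begins 61 mm behind the grasp point.
Start: joints at [1.15, 0.423, 1.63, -0, 1.089, -0.019], TCP at [244.39, 575.22, 222.675] pointing down, gripper open.
Joint ranges: [-3, 3], [-0.9, 2.11], [0.09, 2.58], [-1.31, 4.45], [0.11, 2.69], [-2.54, 2.54]. Speed limits (rad/s): [2.39, 2.39, 3.01, 3.14, 3.14, 3.14].

INTERFACE

Orientations are given as a rotation vector (axis times angle).
In Python, from workcell import * gives the robot as it stands.
- The arm moves only by the tool step_arm, never from a script. Its argument "deltas" is a list of rows, each a list of 3 entries, a list of its own where there are three numbers: the shift along the tool's x, y, z in units of 300 mm (1.0 is 300 mm), then the turn, a rotation vector about the tool's x, y, z in units of 1.5 rad (1.0 is 1.5 rad), then the gripper command: -1 is shut, 1 is fully open, values between are in proportion. In form: [[[dx, dy, dz], [rx, ry, rz], gripper], ...]. A call has 1 to 20 rows; each row is the pose to reach, as a shift and turn from the pose commanded when the call began, along the tool's axes at that moment; what a row does not reach only later rows make up. A row lasts 1/12 s, in which the tool goes at most 41.7 mm and 7.16 degrees, less where a joint would pass 70% of its speed; a pose out of reach is approached as far as the arm can. A call with a number of a shift or a turn outside -1 to 1 is refused whole. A call with a gripper value outside its range is refused whole. The fingers move at their own pace and stop on an object; the grip force is fixed at half the most. Time passes only in rows, so rows that repeat a pose let the fingers close. It gives the time, the measured TCP pose, the force, the opening and the grip force at its end, in the units of the state.
- get_obs(): the state, without advancing time (a new reading comes with each control period).
- get_image(name): name is "scene" or "top" or "wrist"; returns a dict with "pixels" (400x640x3 uint8, red, green, blue), "fx", "fy", "cx", "cy" (pixels), "T" (4x4, takes a point from camera to world coordinates). Camera axes: x right, y down, z forward; pixel columns grow to the right and rows downward; lengths in mm; the calibration is good to about 2 mm. A picture is of the moment at which its call begins. There is no depth.
- close_job(): hands the job in; it is judged then, once.
The state is a dict: "t": time; "qpos": joint angles; "qvel": joint speeds; "joint_torque": joint torques, N m; "ee_pos": TCP position; "orientation": TCP orientation; "ft_force": force on the tool from outside, world axes, zero at the start; "moment": the same for the moment, N m; "width": finger opening in mm; "grasp_force": force on a finger pad.
Only numpy, scipy, OpenCV 4.12 (cv2) and the standard library are available. Lean on these libraries where they do the work, as an engineer would, in place of code of your own. Each camera call takes 0.05 s, during which the arm holds its last target. There are 200 camera calls.

## Working session

There is one attempt and no reset: what is moved stays moved. The work goes in short steps, Python scripts to look and compute and a tool call to move; the robot and the scene stay as the last step left them, time stands still between calls to the robot, and variables do not carry over. Pictures are saved under pics/ and viewed, at most 13 in all, crops included, and the job is handed in when it is done.

Besides the shell and the picture viewer there is one more tool, called as a command line: name --argument value ..., lists and objects as JSON in quotes. step_arm: Moves the arm, as the interface text tells. Its arguments: {"type":"object","properties":{"deltas":{"type":"array","items":{"type":"array"}}},"required":["deltas"]}

```bash
mkdir -p pics
python3 - <<'E'
from workcell import *
import cv2,numpy as np,pickle
d={}
for n in("scene","top"):
    i=get_image(n);d[n]=i;cv2.imwrite(f"pics/{n}0.png",i["pixels"][:,:,::-1]);print(n,i["fx"],i["cx"],i["cy"],np.round(i["T"],3).tolist())
pickle.dump(d,open("im0.pkl","wb"));print(get_obs())
E
```

```text
scene 428.8890173424484 316.2680412317512 204.30568488390233 [[0.893, -0.194, 0.405, -9.086], [-0.449, -0.363, 0.816, -1076.871], [-0.011, -0.911, -0.411, 652.228], [0.0, 0.0, 0.0, 1.0]]
top 421.6988473396057 323.87775819910905 200.7996271244987 [[0.017, -0.992, 0.121, 332.263], [-1.0, -0.018, -0.003, 2.722], [0.005, -0.121, -0.993, 1472.14], [0.0, 0.0, 0.0, 1.0]]
{'t': 0.1, 'qpos': array([ 1.15001255e+00,  4.23770495e-01,  1.63060939e+00,  1.21890320e-05,
        1.08862746e+00, -1.89839312e-02]), 'qvel': array([-9.12275648e-04, -3.07887225e-03, -2.06142920e-04, -2.90105250e-05,
       -1.35911336e-03, -1.35289592e-03]), 'joint_torque': array([-6.90325469e-04, -5.45611668e+01, -2.74324554e+01,  6.45644940e-02,
        1.87712983e-02,  1.71677840e-05]), 'ee_pos': array([244.17658505, 574.77107079, 221.97729485]), 'orientation': array([-6.26853572e-01, -3.07809185e+00,  2.16476635e-03]), 'ft_force': array([ 0.12601653,  0.38137464, -0.73631492]), 'moment': array([-0.00832624, -0.04773698,  0.01970609]), 'grasp_force': 0.0, 'width': 87.94243012416675}
```

View pics/top0.png

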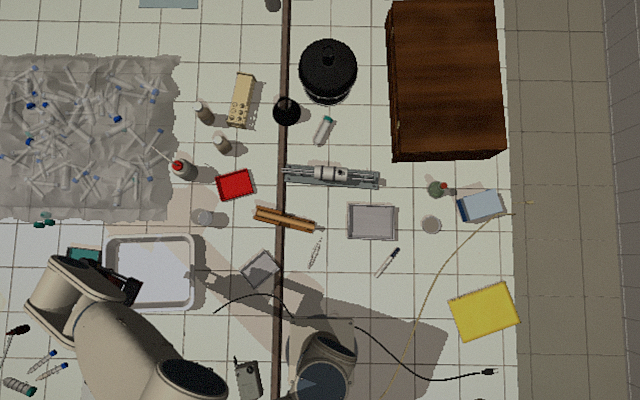

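View pics/scene0.png

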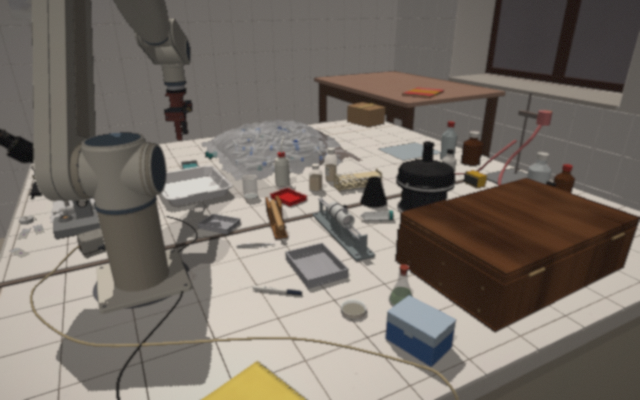

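Top view: the stand is at (330,176) and the dowel and its rest at (287,218). Tray candidates are grey (372,221), a smaller grey one (262,268), red (236,184) and a big white tub (150,270). I choose (372,221), the larger steel one, and check it in a close crop.

```bash
cat > h.py <<'E'
import cv2,numpy as np,pickle
def ray(i,u,v):
    d=i["T"][:3,:3]@np.array([(u-i["cx"])/i["fx"],(v-i["cy"])/i["fy"],1.]);return i["T"][:3,3],d
def onz(i,u,v,z):
    o,d=ray(i,u,v);return (o+d*(z-o[2])/d[2])[:2]
def proj(i,p):
    c=np.linalg.inv(i["T"])@np.r_[p,1];return i["cx"]+i["fx"]*c[0]/c[2],i["cy"]+i["fy"]*c[1]/c[2]
E
python3 - <<'E'
from h import *
d=pickle.load(open("im0.pkl","rb"));i=d["top"];p=i["pixels"]
c=cv2.resize(p[155:287,240:400],None,fx=5,fy=4.5,interpolation=cv2.INTER_CUBIC)
cv2.imwrite("pics/c0.png",cv2.resize(p[155:275,240:400],(800,600),interpolation=cv2.INTER_CUBIC)[:,:,::-1])
for n,u,v in(("tray",372,221),("small",262,268),("dowel",312,225),("rest",287,218)):print(n,onz(i,u,v,20))
hsv=cv2.cvtColor(p,cv2.COLOR_RGB2HSV);print(hsv[221,372],hsv[213,270],hsv[226,315],hsv[180,300],hsv[235,372])
E
```

```text
tray [ 442.17753015 -169.02299256]
small [275.53051907 204.65837372]
dowel [424.75039645  37.6939548 ]
rest [447.39954572 124.42524008]
[ 15  18 139] [ 16 146 105] [14 34 97] [ 43  16 110] [ 17  14 127]
```

View pics/c0.png

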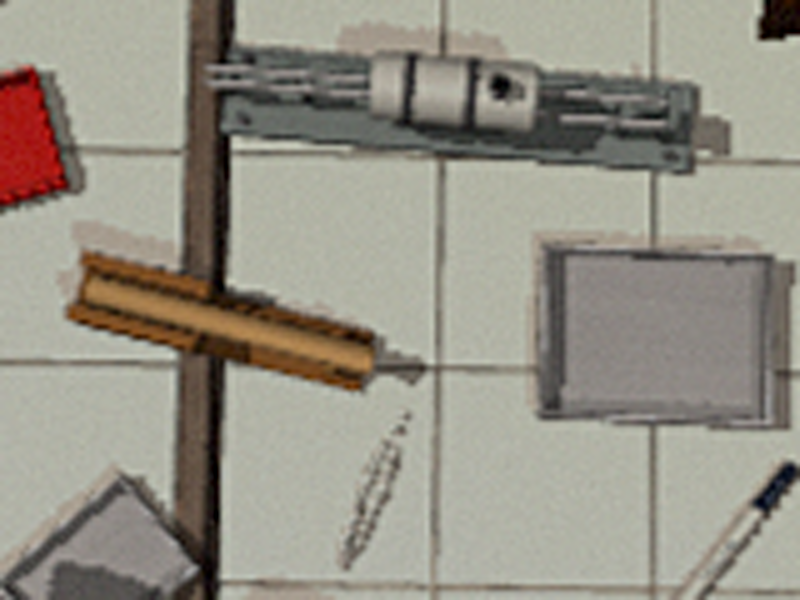

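The crop confirms the plain grey steel tray. In crop pixels it spans (538,250)–(775,420). The dowel runs (85,290)–(372,358) and the sleeve (372,87)–(537,97). Next I compute poses.

```bash
cat >> h.py <<'E'
from scipy.spatial.transform import Rotation as R
def delta(obs,pos,yaw):
    """row entries to bring TCP to pos, pointing down, tool x axis at world angle yaw (mod pi)"""
    R0=R.from_rotvec(obs["orientation"]);best=None
    for k in(-1,0,1,2):
        y=yaw+k*np.pi
        Rt=R.from_matrix(np.array([[np.cos(y),np.sin(y),0],[np.sin(y),-np.cos(y),0],[0,0,-1]]))
        r=(R0.inv()*Rt).as_rotvec()
        if best is None or np.linalg.norm(r)<np.linalg.norm(best)-1e-6:best=r
    s=R0.inv().apply(np.array(pos)-obs["ee_pos"])
    return np.round(s/300,4),np.round(best/1.5,4)
E
python3 - <<'E'
from h import *
from workcell import *
i=pickle.load(open("im0.pkl","rb"))["top"]
P=lambda x,y,z:onz(i,240+x/5-.4,155+y/5-.4,z)
b,f=P(85,290,45),P(372,358,45);print("dowel",b,f,np.linalg.norm(f-b),(b+f)/2,np.arctan2(*(f-b)[::-1]))
a,c=P(372,87,70),P(537,97,70);print("sleeve",a,c,np.linalg.norm(a-c),np.arctan2(*(c-a)[::-1]))
q=[P(*t,12) for t in((230,45),(222,130),(690,172),(697,85))];print("stand",np.mean(q,0),[np.linalg.norm(q[k]-q[k-1]) for k in range(4)], (q[2]+q[3]-q[0]-q[1]))
q=[P(*t,28) for t in((540,245),(540,415),(772,425),(775,255))];print("tray",np.mean(q,0),[np.linalg.norm(q[k]-q[k-1]) for k in range(4)])
o=get_obs();print(R.from_rotvec(o["orientation"]).as_matrix().round(3))
yaw=np.arctan2(*(f-b)[::-1]);m=(b+f)/2+(f-b)/200*12
print(m,delta(o,[*m,200],yaw), proj(get_image("wrist"),[*m,45]))
E
```

```text
dowel [461.9755349  225.98505043] [419.21473765  30.24205223] 200.35919526026467 [440.59513628 128.11355133] -1.785871313305785
sleeve [600.72006064  33.41924593] [595.88293095 -78.12135633] 111.64543777870695 -1.6141357088616237
stand [598.04017348 -27.16135278] [np.float64(330.17814222305185), np.float64(60.919261870887276), np.float64(329.3419558704622), np.float64(62.202735319726706)] [ -46.56100988 -657.87322891]
tray [ 439.73234598 -164.48065637] [np.float64(162.21355203651453), np.float64(116.86682908021344), np.float64(158.58636631081677), np.float64(116.88204113265239)]
[[-0.92   0.391 -0.001]
 [ 0.391  0.92  -0.001]
 [ 0.    -0.001 -1.   ]]
[438.02948844 116.36897144] (array([-1.1923, -1.1535,  0.0748]), array([-8.000e-04,  6.000e-04,  9.227e-01])) (np.float64(88.97835298460492), np.float64(402.58674389079357))
```

step_arm --deltas '[[[-0.95,-0.95,-0.1],[0,0,0.923],1],[[-0.95,-0.95,-0.1],[0,0,0.923],1],[[-0.95,-0.95,-0.1],[0,0,0.923],1],[[-0.95,-0.95,-0.1],[0,0,0.923],1],[[-0.95,-0.95,-0.1],[0,0,0.923],1],[[-0.95,-0.95,-0.1],[0,0,0.923],1],[[-0.95,-0.95,-0.1],[0,0,0.923],1],[[-0.95,-0.95,-0.1],[0,0,0.923],1],[[-0.95,-0.95,-0.1],[0,0,0.923],1],[[-0.95,-0.95,-0.1],[0,0,0.923],1],[[-0.95,-0.95,-0.1],[0,0,0.923],1],[[-0.95,-0.95,-0.1],[0,0,0.923],1],[[-0.95,-0.95,-0.1],[0,0,0.923],1],[[-0.95,-0.95,-0.1],[0,0,0.923],1]]'

```text
t: 1.32
ee_pos: [394.9, 201.9, 252.5]
orientation: [-2.443, -1.975, 0.0]
ft_force: [-0.1, -0.2, -1.3]
width: 87.6
grasp_force: 0.0
```

Run:
```python
from h import *
from workcell import *
o=get_obs();i=get_image("wrist");cv2.imwrite("pics/w1.png",i["pixels"][:,:,::-1]);pickle.dump(i,open("w1.pkl","wb"))
print(o["t"],o["ee_pos"],delta(o,[438,116.4,200],-1.786))
for p in([419.2,30.2,45],[438,116.4,45],[600.7,28,70],[595.9,-82,70],[462,226,45]):print(np.round(proj(i,p)))
```

```text
1.3167 [394.94145627 201.89226426 252.53502276] (array([-0.2485,  0.2002,  0.1751]), array([-0.0002,  0.0001,  0.0026]))
[357. 281.]
[360. 224.]
[497. 268.]
[496. 336.]
[365. 139.]
```

View pics/w1.png

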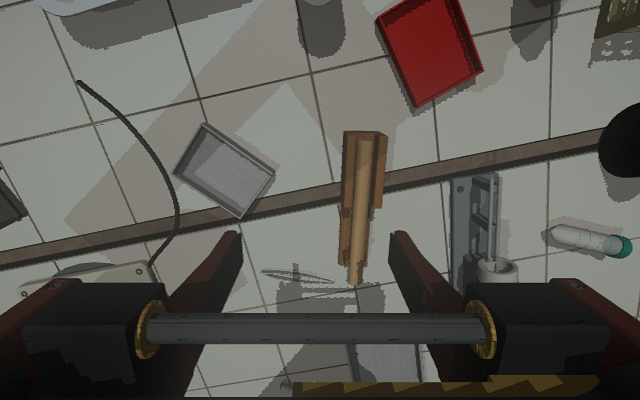

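The wrist view agrees with the predictions: the dowel front is at (355,283), its back at (367,137), and the sleeve mouth at (497,268). I descend on the dowel about 20 mm ahead of its middle.

step_arm --deltas '[[[-0.275,0.2,0.2],[0,0,0.003],1],[[-0.275,0.2,0.3],[0,0,0.003],1],[[-0.275,0.2,0.4],[0,0,0.003],1],[[-0.275,0.2,0.4],[0,0,0.003],1],[[-0.275,0.2,0.5],[0,0,0.003],1],[[-0.275,0.2,0.6],[0,0,0.003],1],[[-0.275,0.2,0.7],[0,0,0.003],1],[[-0.275,0.2,0.755],[0,0,0.003],1],[[-0.275,0.2,0.755],[0,0,0.003],1],[[-0.275,0.2,0.755],[0,0,0.003],1],[[-0.275,0.2,0.755],[0,0,0.003],1]]'

```text
t: 2.28
ee_pos: [436.7, 108.7, 26.9]
orientation: [2.45, 1.966, 0.001]
ft_force: [-0.2, 0.1, -0.1]
width: 87.6
grasp_force: 0.0
```

step_arm --deltas '[[[0,0,0],[0,0,0],0],[[0,0,0],[0,0,0],-1],[[0,0,0],[0,0,0],-1],[[0,0,0],[0,0,0],-1],[[0,0,0],[0,0,0],-1],[[0,0,0],[0,0,0],-1],[[0,0,0],[0,0,0],-1],[[0,0,0],[0,0,0],-1],[[0,0,0],[0,0,0],-1],[[0,0,0],[0,0,0],-1],[[0,0,0],[0,0,0],-1],[[0,0,0],[0,0,0],-1]]'

```text
t: 3.28
ee_pos: [435.6, 108.0, 26.1]
orientation: [-2.452, -1.963, 0.002]
ft_force: [-2.2, 1.5, 1.8]
width: 18.8
grasp_force: 30.0
```

step_arm --deltas '[[[0,0,-0.05],[0,0,0],-1],[[0,0,-0.15],[0,0,0],-1],[[0,0,-0.25],[0,0,0],-1],[[0,0,-0.35],[0,0,0],-1],[[0,0,-0.45],[0,0,0],-1],[[0,0,-0.53],[0,0,0],-1],[[0,0,-0.53],[0,0,0],-1],[[0,0,-0.53],[0,0,0],-1]]'

```text
t: 3.95
ee_pos: [437.0, 108.2, 186.1]
orientation: [2.451, 1.963, 0.004]
ft_force: [-0.1, 0.6, -1.7]
width: 19.2
grasp_force: 29.9
```

Run:
```python
from h import *
from workcell import *
o=get_obs();print(o["ee_pos"],o["width"],o["ft_force"],o["moment"],delta(o,[608.4,121.8,170],-1.6415))
```

```text
[436.9884954  108.17401502 186.05677667] 19.18659490707449 [-0.08775588  0.64988504 -1.7295554 ] [-0.09765648  0.11607548 -0.00970731] (array([0.1689, 0.5476, 0.0554]), array([ 0.0021, -0.0007, -0.0994]))
```

step_arm --deltas '[[[0.05,0.13,0],[0,0,-0.05],-1],[[0.1,0.25,0],[0,0,-0.099],-1],[[0.15,0.37,0],[0,0,-0.099],-1],[[0.169,0.47,0.02],[0,0,-0.099],-1],[[0.169,0.548,0.055],[0,0,-0.099],-1],[[0.169,0.548,0.055],[0,0,-0.099],-1],[[0.169,0.548,0.055],[0,0,-0.099],-1],[[0.169,0.548,0.055],[0,0,-0.099],-1]]'

```text
t: 4.62
ee_pos: [605.8, 121.4, 166.5]
orientation: [-2.298, -2.139, 0.006]
ft_force: [-0.4, -0.1, -1.0]
width: 19.5
grasp_force: 29.9
```

Run:
```python
from h import *
from workcell import *
o=get_obs();print(o["ee_pos"],o["orientation"])
for n in("wrist","top","scene"):
    i=get_image(n);pickle.dump(i,open(n+"2.pkl","wb"))
    if n=="wrist":a=i["pixels"]
    if n=="top":t=cv2.resize(i["pixels"][145:225,250:410],(640,320),interpolation=cv2.INTER_CUBIC)
    if n=="scene":s=i["pixels"]
cv2.imwrite("pics/w2.png",a[:,:,::-1])
t2=cv2.resize(s[170:270,230:390],(480,300),interpolation=cv2.INTER_CUBIC)
cv2.imwrite("pics/ts2.png",np.vstack([t,np.pad(t2[:280],((0,0),(0,160),(0,0)))])[:,:,::-1])
```

```text
[605.82702891 121.38372774 166.49495025] [-2.2978358  -2.13882092  0.00560783]
```

View pics/w2.png

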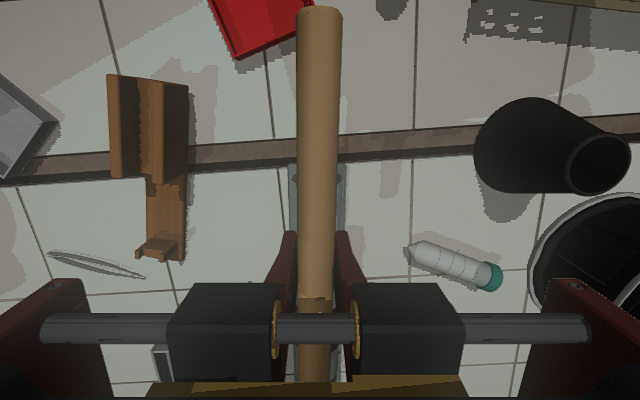

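View pics/ts2.png

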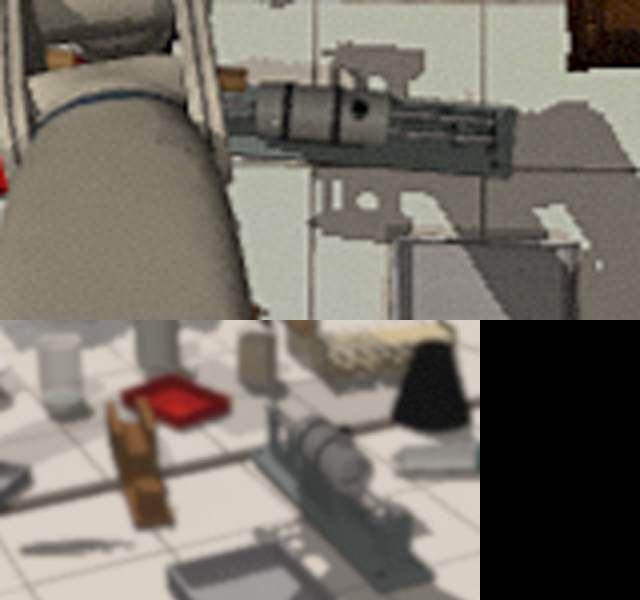

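The wrist view shows the dowel straight in the hand. Its back end is at (320,10), about 45 px wide, and it lies over the stand base. Top view: the sleeve is in line. I check the pitch and the alignment numerically.

Run:
```python
from h import *
from workcell import *
i=pickle.load(open("wrist2.pkl","rb"));o=get_obs();g=o["ee_pos"]+[0,0,19]
Rm=R.from_rotvec(o["orientation"]).as_matrix();tx=Rm[:,0];print("toolx",tx,"tz",Rm[:,2])
for L in(60,110,120,130):
  for dz in(-8,0,8):
    p=g+tx*L+[0,0,dz];a=proj(i,p+[-10,0,0]);b=proj(i,p+[10,0,0]);print(L,dz,np.round((a[0],b[0],a[1])))
w=i["pixels"];h=cv2.cvtColor(w,cv2.COLOR_RGB2HSV);m=(h[...,0]>8)&(h[...,0]<22)&(h[...,1]>70)&(h[...,1]<140)
for r in(20,60,100,150,200,240):
    c=np.where(m[r,270:370])[0]+270;print(r,c.min(),c.max(),len(c))
print(delta(o,[608.1,121.8,51],-1.6415), np.array(proj(pickle.load(open("w1.pkl","rb")),[601.9,30,70])))
```

```text
toolx [ 7.11085511e-02  9.97468565e-01 -1.88305846e-04] tz [-8.57780557e-04 -1.27633339e-04 -9.99999624e-01]
60 -8 [296. 336. 151.]
60 0 [295. 337. 154.]
60 8 [294. 338. 158.]
110 -8 [294. 339.  40.]
110 0 [292. 340.  36.]
110 8 [291. 341.  33.]
120 -8 [293. 339.  14.]
120 0 [292. 340.   9.]
120 8 [290. 342.   4.]
130 -8 [293. 340. -12.]
130 0 [291. 341. -19.]
130 8 [290. 343. -27.]
20 296 341 46
60 296 340 45
100 296 338 43
150 297 337 41
200 297 335 39
240 283 348 54
(array([0.0006, 0.0053, 0.3917]), array([-0.0006,  0.0001, -0.0003])) [497.70408643 266.92531155]
```

step_arm --deltas '[[[0,0,0.1],[0,0,0],-1],[[0,0,0.2],[0,0,0],-1],[[0,0,0.27],[0,0,0],-1],[[0,0,0.32],[0,0,0],-1],[[0,0,0.35],[0,0,0],-1],[[0,0,0.35],[0,0,0],-1],[[0,0,0.35],[0,0,0],-1],[[0,0,0.35],[0,0,0],-1]]'

```text
t: 5.43
ee_pos: [608.5, 121.9, 65.0]
orientation: [2.298, 2.14, 0.003]
ft_force: [-1.0, 0.1, -1.1]
width: 19.7
grasp_force: 29.9
```

Run:
```python
from h import *
from workcell import *
o=get_obs();print(o["ee_pos"],o["ft_force"],delta(o,[608.1,121.8,54],-1.6415))
i=get_image("wrist");cv2.imwrite("pics/w3.png",i["pixels"][:,:,::-1])
```

```text
[608.5118714  121.88466217  65.03508959] [-0.98293247  0.05433565 -1.08825675] (array([-0.0004, -0.0014,  0.0368]), array([ 0.0014, -0.0003, -0.0004]))
```

step_arm --deltas '[[[0,0,0.02],[0,0,0],-1],[[0,0,0.04],[0,0,0],-1],[[0,0,0.04],[0,0,0],-1],[[-0.03,0,0.04],[0,0,0],-1],[[-0.06,0,0.04],[0,0,0],-1],[[-0.09,0,0.04],[0,0,0],-1],[[-0.125,0,0.04],[0,0,0],-1],[[-0.125,0,0.04],[0,0,0],-1],[[-0.125,0,0.04],[0,0,0],-1]]'

```text
t: 6.23
ee_pos: [604.9, 83.1, 51.7]
orientation: [-2.301, -2.139, 0.0]
ft_force: [-0.1, -0.2, -0.6]
width: 19.4
grasp_force: 30.0
```

Run:
```python
from h import *
from workcell import *
o=get_obs();print(o["ee_pos"],o["ft_force"],o["moment"])
i=get_image("top");w=get_image("wrist")["pixels"]
t=cv2.resize(i["pixels"][145:205,260:400],(700,300),interpolation=cv2.INTER_CUBIC)
cv2.imwrite("pics/m3.png",np.vstack([t,cv2.resize(w[:,150:500][:280],(700,300))])[:,:,::-1])
```

```text
[604.9471195   83.09486989  51.65105226] [-0.12525868 -0.15793427 -0.56821492] [-0.11731423  0.07735875  0.01498977]
```

View pics/m3.png

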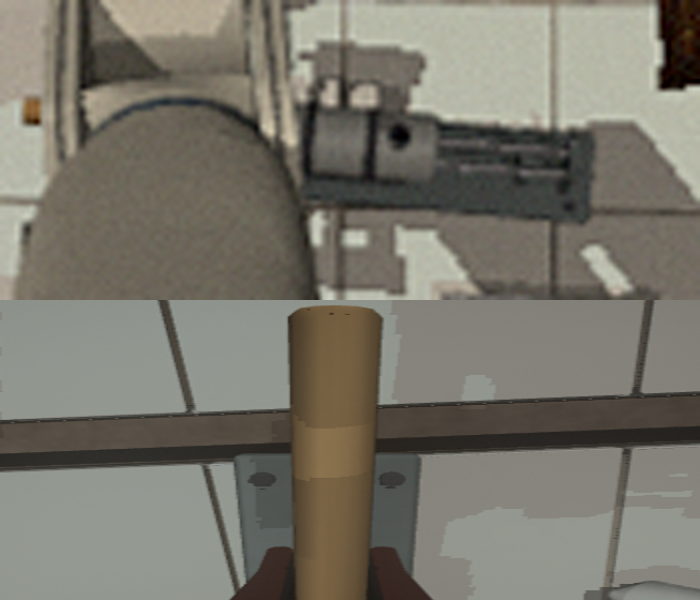

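The dowel has gone in freely with no side force and sits centred over the base. I set it down and release.

step_arm --deltas '[[[0,0,0.003],[0,0,0],-1],[[0,0,0.003],[0,0,0],-1],[[0,0,0.003],[0,0,0],-0.4],[[0,0,0.003],[0,0,0],-0.4],[[0,0,0.003],[0,0,0],0],[[0,0,0.003],[0,0,0],0],[[0,0,0.003],[0,0,0],0],[[0,0,0.003],[0,0,0],0],[[0,0,0.003],[0,0,0],0],[[0,0,0.003],[0,0,0],0]]'

```text
t: 7.17
ee_pos: [605.0, 84.2, 50.7]
orientation: [-2.299, -2.141, 0.0]
ft_force: [-0.6, 0.7, -0.3]
width: 44.0
grasp_force: 0.0
```

Run:
```python
from h import *
from workcell import *
o=get_obs();print(o["ee_pos"],o["ft_force"],o["width"])
i=get_image("wrist");pickle.dump(i,open("w4.pkl","wb"));w=i["pixels"]
h=cv2.cvtColor(w,cv2.COLOR_RGB2HSV);m=(h[...,0]>8)&(h[...,0]<22)&(h[...,1]>70)&(h[...,1]<140)
for r in(10,20,60,100,150,200,220):
    c=np.where(m[r,250:390])[0]+250
    if len(c):q=[onz(i,x,r,70) for x in(c.min(),c.max()+1)];print(r,c.min(),c.max(),np.mean(q,0),np.linalg.norm(q[0]-q[1]))
c=np.where(m[:150,317])[0];print(c.min())
```

```text
[605.00288613  84.24651407  50.7140445 ] [-0.63775429  0.67189748 -0.34217575] 43.982577161935005
10 293 333 [613.10530645 203.90305891] 17.083144445447488
20 291 336 [613.04418329 200.21342631] 19.339793709655964
60 291 334 [611.48259455 184.85637611] 19.193046264522767
100 292 372 [619.06752228 167.63514617] 36.71296590394204
150 293 333 [608.80784462 145.60643601] 19.533745587767488
200 294 332 [606.95805931 120.51395668] 19.584232340330388
220 294 331 [605.90501264 109.71990287] 19.503296040219357
5
```

The dowel lies released, level and on line, with its back end at y≈205. I slide back over it and regrip near the end.

step_arm --deltas '[[[0.1,0,0],[0,0,0],0],[[0.2,0,0],[0,0,0],0],[[0.3,0,0],[0,0,0],0],[[0.35,0,0],[0,0,0],0],[[0.35,0,0],[0,0,0],0],[[0.35,0,0],[0,0,0],0],[[0.35,0,0],[0,0,0],0],[[0.35,0,0],[0,0,0],-1],[[0.35,0,0],[0,0,0],-1],[[0.35,0,0],[0,0,0],-1],[[0.35,0,0],[0,0,0],-1],[[0.35,0,0],[0,0,0],-1],[[0.35,0,0],[0,0,0],-1],[[0.35,0,0],[0,0,0],-1],[[0.35,0,0],[0,0,0],-1]]'

```text
t: 8.47
ee_pos: [612.4, 188.8, 50.8]
orientation: [-2.299, -2.14, 0.001]
ft_force: [-0.8, -1.3, 0.9]
width: 19.3
grasp_force: 30.0
```

Run:
```python
from h import *
from workcell import *
o=get_obs();print(o["ee_pos"],o["ft_force"],o["moment"],o["width"],R.from_rotvec(o["orientation"]).as_matrix()[:,0])
```

```text
[612.39244905 188.81793644  50.77800532] [-0.77974461 -1.28324724  0.88678843] [-0.31314077  0.18901804 -0.0187487 ] 19.257993100351293 [ 7.15179111e-02  9.97439293e-01 -2.12576059e-04]
```

step_arm --deltas '[[[-0.012,0,0],[0,0,0],-1],[[-0.024,0,0],[0,0,0],-1],[[-0.036,0,0],[0,0,0],-1],[[-0.048,0,0],[0,0,0],-1],[[-0.06,0,0],[0,0,0],-1],[[-0.072,0,0],[0,0,0],-1],[[-0.084,0,0],[0,0,0],-1],[[-0.096,0,0],[0,0,0],-1],[[-0.108,0,0],[0,0,0],-1],[[-0.12,0,0],[0,0,0],-1],[[-0.132,0,0],[0,0,0],-1],[[-0.144,0,0],[0,0,0],-1],[[-0.156,0,0],[0,0,0],-1]]'

```text
t: 9.55
ee_pos: [610.3, 144.7, 51.7]
orientation: [-2.3, -2.139, -0.007]
ft_force: [-0.4, 12.5, 3.3]
width: 19.5
grasp_force: 30.0
```

Run:
```python
from h import *
from workcell import *
i=get_image("top");pickle.dump(i,open("t5.pkl","wb"));o=get_obs();print(o["ee_pos"],o["ft_force"])
```

```text
[610.01418274 143.74830867  51.54809609] [-0.50920442  4.94920632  4.3315853 ]
```

step_arm --deltas '[[[-0.012,0,0],[0,0,0],-1],[[-0.024,0,0],[0,0,0],-1],[[-0.036,0,0],[0,0,0],-1],[[-0.048,0,0],[0,0,0],-1],[[-0.06,0,0],[0,0,0],-1],[[-0.072,0,0],[0,0,0],-1],[[-0.084,0,0],[0,0,0],-1],[[-0.096,0,0],[0,0,0],-1],[[-0.108,0,0],[0,0,0],-1],[[-0.12,0,0],[0,0,0],-1],[[-0.132,0,0],[0,0,0],-1],[[-0.144,0,0],[0,0,0],-1],[[-0.156,0,0],[0,0,0],-1],[[-0.168,0,0],[0,0,0],-1],[[-0.18,0,0],[0,0,0],-1],[[-0.18,0,0],[0,0,0],-1],[[-0.18,0,0],[0,0,0],-1]]'

```text
t: 11.02
ee_pos: [605.5, 87.9, 51.3]
orientation: [2.299, 2.14, 0.001]
ft_force: [-1.4, 0.5, 6.6]
width: 19.4
grasp_force: 30.0
```

Run:
```python
from h import *
from workcell import *
i=get_image("top");pickle.dump(i,open("t6.pkl","wb"));o=get_obs();print(o["ee_pos"],o["ft_force"])
w=get_image("wrist");pickle.dump(w,open("w6.pkl","wb"))
t=cv2.resize(i["pixels"][145:205,260:400],(700,300),interpolation=cv2.INTER_CUBIC)
cv2.imwrite("pics/m6.png",np.vstack([t,cv2.resize(w["pixels"][:,150:500][:280],(700,300))])[:,:,::-1])
```

```text
[605.49814483  87.88219542  51.28554305] [-1.76217111  0.10206162  6.07817358]
```

View pics/m6.png

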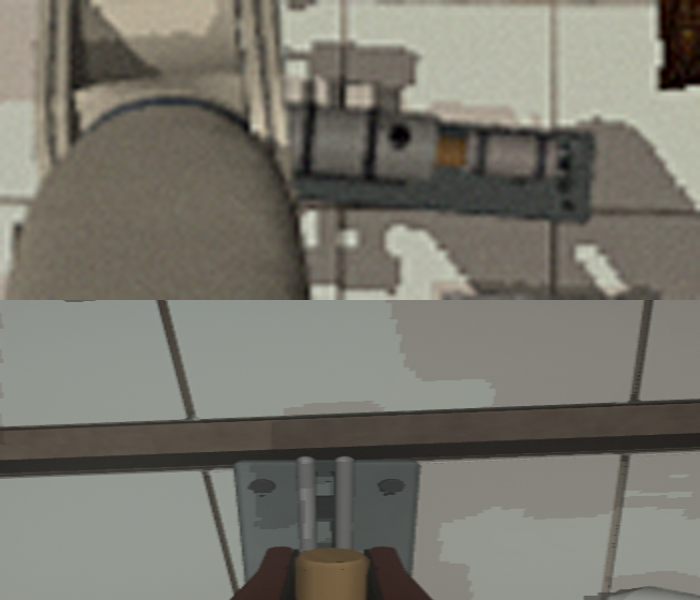

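The cartridge is out on the run-out rods, at crop x 468–555, and the dowel shows through the exit mouth at 437–468. I draw the dowel back 66 mm so it rests stably, then release and rise.

step_arm --deltas '[[[0,0,0],[0,0,0],-1],[[0,0,0],[0,0,0],-1],[[0.03,0,0],[0,0,0],-1],[[0.06,0,0],[0,0,0],-1],[[0.1,0,0],[0,0,0],-1],[[0.14,0,0],[0,0,0],-1],[[0.18,0,0],[0,0,0],-1],[[0.22,0,0],[0,0,0],-1],[[0.22,0,0],[0,0,0],-1],[[0.22,0,0],[0,0,0],-1],[[0.22,0,0],[0,0,0],-0.4],[[0.22,0,0],[0,0,0],-0.4],[[0.22,0,0],[0,0,0],0],[[0.22,0,0],[0,0,0],0],[[0.22,0,0],[0,0,0],0],[[0.22,0,0],[0,0,0],0]]'

```text
t: 12.45
ee_pos: [610.0, 154.0, 50.6]
orientation: [-2.3, -2.14, 0.0]
ft_force: [-0.8, -0.7, -0.3]
width: 43.6
grasp_force: 0.0
```

step_arm --deltas '[[[0,0,-0.1],[0,0,0],0],[[0,0,-0.2],[0,0,0],0],[[0,0,-0.3],[0,0,0],0],[[0,0,-0.4],[0,0,0],0],[[0,0,-0.4],[0,0,0],0],[[-0.13,0,-0.4],[0,0,0],0],[[-0.26,0,-0.4],[0,0,0],0],[[-0.39,0,-0.4],[0,0,0],0],[[-0.52,0,-0.4],[0,0,0],0],[[-0.6,0,-0.4],[0,0,0],0],[[-0.6,0,-0.4],[0,0,0],0],[[-0.6,0,-0.4],[0,0,0],0]]'

```text
t: 13.45
ee_pos: [596.9, -26.4, 170.3]
orientation: [-2.302, -2.137, 0.0]
ft_force: [-0.2, 0.2, 0.6]
width: 43.9
grasp_force: 0.0
```

Run:
```python
from h import *
from workcell import *
o=get_obs();print(o["t"],o["ee_pos"],R.from_rotvec(o["orientation"]).as_matrix()[:,0])
i6=pickle.load(open("t6.pkl","rb"))
for z in(70,):print("cart",onz(i6,260+511.5/5-.4,145+155/5-.4,z))
i=get_image("wrist");pickle.dump(i,open("w7.pkl","wb"))
cv2.imwrite("pics/w7.png",i["pixels"][:,:,::-1])
```

```text
13.45 [596.87909098 -26.43984966 170.34096244] [7.42262106e-02 9.97241419e-01 1.50794427e-04]
cart [ 591.311143   -128.48604238]
```

View pics/w7.png

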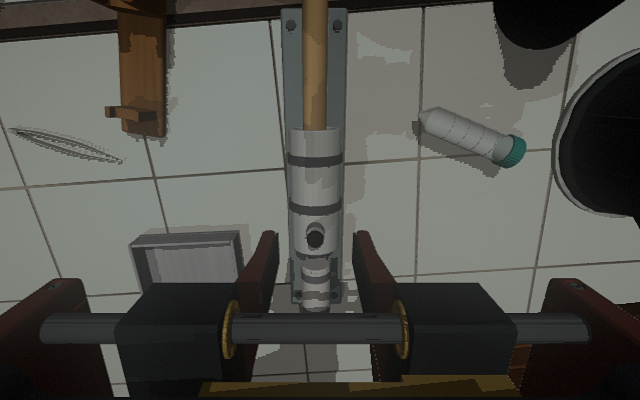

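Wrist view: the dowel lies in the sleeve (entry at (315,130)) and the cartridge is on the rods near (316,285), just past the plunger. Next I grip the cartridge.

Run:
```python
from h import *
from workcell import *
o=get_obs();i=pickle.load(open("w7.pkl","rb"))
print(delta(o,[591.3,-128.5,58],-1.6415),[np.round(proj(i,p)) for p in([591.3,-128.5,84],[591.3,-128.5,70],[593.3,-98.5,84.5])])
```

```text
(array([-0.3445,  0.0062,  0.3745]), array([-0.0003, -0.0002, -0.0013])) [array([317., 299.]), array([317., 291.]), array([317., 273.])]
```

step_arm --deltas '[[[-0.11,0.003,0],[0,0,0],0.36],[[-0.22,0.006,0],[0,0,0],0.36],[[-0.345,0.006,0],[0,0,0],0.36],[[-0.345,0.006,0],[0,0,0],0.36],[[-0.345,0.006,0],[0,0,0],0.36],[[-0.345,0.006,0.1],[0,0,0],0.36],[[-0.345,0.006,0.2],[0,0,0],0.36],[[-0.345,0.006,0.3],[0,0,0],0.36],[[-0.345,0.006,0.374],[0,0,0],0.36],[[-0.345,0.006,0.374],[0,0,0],0.36],[[-0.345,0.006,0.374],[0,0,0],0.36],[[-0.345,0.006,0.374],[0,0,0],0.36]]'

```text
t: 14.5
ee_pos: [592.6, -127.4, 59.7]
orientation: [2.297, 2.142, 0.001]
ft_force: [0.0, -0.6, 0.9]
width: 59.3
grasp_force: 0.0
```

step_arm --deltas '[[[0,0,0],[0,0,0],-1],[[0,0,0],[0,0,0],-1],[[0,0,0],[0,0,0],-1],[[0,0,0],[0,0,0],-1],[[0,0,0],[0,0,0],-1],[[0,0,0],[0,0,0],-1],[[0,0,0],[0,0,0],-1],[[0,0,0],[0,0,0],-1],[[0,0,0],[0,0,0],-1],[[0,0,0],[0,0,0],-1]]'

```text
t: 15.33
ee_pos: [590.6, -128.6, 58.9]
orientation: [-2.299, -2.139, 0.002]
ft_force: [-5.3, 0.3, 6.9]
width: 28.6
grasp_force: 30.0
```

step_arm --deltas '[[[0,0,-0.05],[0,0,0],-1],[[0,0,-0.12],[0,0,0],-1],[[0,0,-0.2],[0,0,0],-1],[[0,0,-0.28],[0,0,0],-1],[[0,0,-0.28],[0,0,0],-1],[[0,0,-0.28],[0,0,0],-1],[[0,0,-0.28],[0,0,0],-1]]'

```text
t: 15.92
ee_pos: [591.0, -128.6, 141.8]
orientation: [-2.299, -2.14, 0.001]
ft_force: [-0.2, -0.4, -1.8]
width: 28.4
grasp_force: 30.0
```

Run:
```python
from h import *
from workcell import *
o=get_obs();print(o["ee_pos"],o["width"],o["ft_force"],delta(o,[440,-164.5,50],-1.6415))
```

```text
[ 591.02924818 -128.59453744  141.79539175] 28.357462143032876 [-0.18721252 -0.37426551 -1.79111165] (array([-0.1555, -0.4933,  0.3064]), array([-0.0005, -0.0001, -0.0006]))
```

step_arm --deltas '[[[-0.04,-0.12,0],[0,0,0],-1],[[-0.08,-0.24,0],[0,0,0],-1],[[-0.12,-0.36,0],[0,0,0],-1],[[-0.155,-0.493,0],[0,0,0],-1],[[-0.155,-0.493,0],[0,0,0],-1],[[-0.155,-0.493,0.1],[0,0,0],-1],[[-0.155,-0.493,0.2],[0,0,0],-1],[[-0.155,-0.493,0.306],[0,0,0],-1],[[-0.155,-0.493,0.306],[0,0,0],-1],[[-0.155,-0.493,0.306],[0,0,0],-1],[[-0.155,-0.493,0.306],[0,0,0],-1]]'

```text
t: 16.83
ee_pos: [440.8, -164.4, 51.0]
orientation: [-2.299, -2.14, 0.001]
ft_force: [0.1, 1.1, -0.1]
width: 28.6
grasp_force: 30.0
```

Run:
```python
from h import *
from workcell import *
o=get_obs();print(o["ee_pos"],o["width"],o["ft_force"])
i=get_image("wrist");s=get_image("scene");w=i["pixels"]
cv2.imwrite("pics/m8.png",np.hstack([cv2.resize(w,(480,300)),cv2.resize(s["pixels"][200:300,260:360],(300,300))])[:,:,::-1])
```

```text
[ 440.75186622 -164.42222907   51.04718117] 28.589887813657082 [ 0.0841126   1.10547696 -0.08199089]
```

View pics/m8.png

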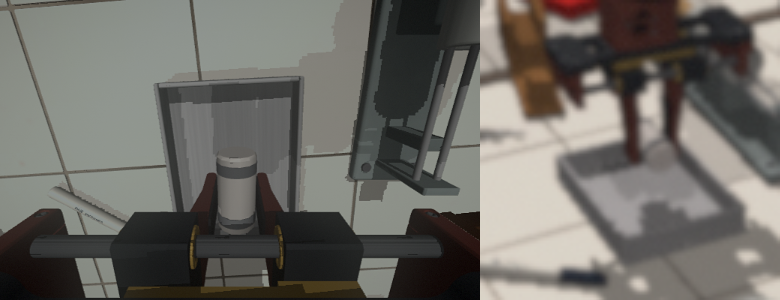

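The cartridge is level and centred over the tray, which spans (155–300) in the left half of the picture. I lower it gently.

step_arm --deltas '[[[0,0,0.04],[0,0,0],-1],[[0,0,0.08],[0,0,0],-1],[[0,0,0.11],[0,0,0],-1],[[0,0,0.125],[0,0,0],-1],[[0,0,0.132],[0,0,0],-1],[[0,0,0.138],[0,0,0],-1],[[0,0,0.14],[0,0,0],-1],[[0,0,0.14],[0,0,0],-1],[[0,0,0.14],[0,0,0],-1]]'

```text
t: 17.68
ee_pos: [440.9, -164.6, 9.1]
orientation: [2.299, 2.14, 0.0]
ft_force: [0.3, -0.4, -0.6]
width: 28.4
grasp_force: 30.0
```

step_arm --deltas '[[[0,0,0.002],[0,0,0],-1],[[0,0,0.004],[0,0,0],-1],[[0,0,0.004],[0,0,0],-1],[[0,0,0.004],[0,0,0],-0.3],[[0,0,0.004],[0,0,0],-0.1],[[0,0,0.004],[0,0,0],0],[[0,0,0.004],[0,0,0],0],[[0,0,0.004],[0,0,0],0],[[0,0,-0.05],[0,0,0],0],[[0,0,-0.15],[0,0,0],0],[[0,0,-0.28],[0,0,0],0],[[0,0,-0.41],[0,0,0],0],[[0,0,-0.53],[0,0,0],0],[[0,0,-0.6],[0,0,0],0],[[0,0,-0.6],[0,0,0],0],[[0,0,-0.6],[0,0,0],0],[[0,0,-0.6],[0,0,0],0]]'

```text
t: 19.1
ee_pos: [440.0, -164.1, 187.8]
orientation: [-2.298, -2.14, 0.001]
ft_force: [-0.2, 0.6, -0.5]
width: 43.5
grasp_force: 0.0
```

Run:
```python
from h import *
from workcell import *
o=get_obs();print(o["t"],o["ee_pos"],o["width"],o["ft_force"])
w=get_image("wrist")["pixels"];t=get_image("top")["pixels"]
cv2.imwrite("pics/m9.png",np.hstack([cv2.resize(w,(480,300)),cv2.resize(t[150:250,260:360+5],(315,300))])[:,:,::-1])
```

```text
19.1 [ 439.97197644 -164.13932464  187.82882813] 43.518138035422545 [-0.18163511  0.60959666 -0.46016674]
```

View pics/m9.png

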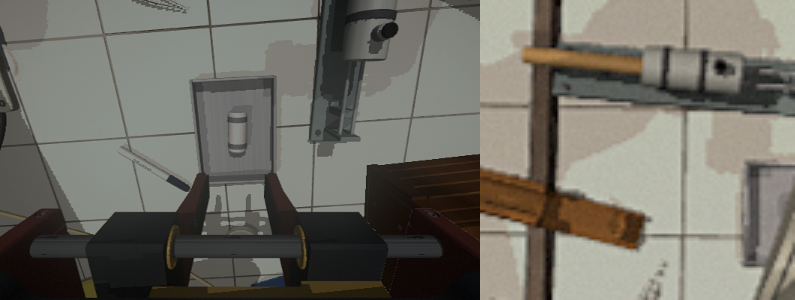

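The cartridge lies on its side in the tray at (237,133), and the dowel lies in line on the entry rods and into the sleeve. I hand in the job.

```bash
python3 -c "
from workcell import *
print(close_job())"
```

```text
the job is handed in; nothing more can be done
None
```

I pushed the cartridge out with the dowel, laid it on its side in the larger steel tray, left the dowel lying in the stand, and handed the job in at about 19 s; no verdict came back.

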